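Cross-stack wiped arm splints to air-dry

ROBOT

A 6-joint arm with a two-finger parallel gripper is mounted at the origin on the work surface. World frame = base frame: x ahead of the robot, y to its left, z up, the work surface at z = 0. Lengths are in m, angles in degrees, forces in N, time in s.
With the tool pointing down it reaches from about 0.4 to 0.825 m from the base axis. Payload 7 kg.
Tool frame: the origin (TCP) lies midway between the tips of the shut fingers; the grasp point (between the pads) lies ctrl.grasp_offset behind it (ctrl.grasp_offset is the distance from the TCP to the grasp point, in m); z points along the fingers, y is the line along which they close (so a half turn about z gives the same grasp; the last joint's range is limited). The gripper opens to 88 mm and grips with 3 to 60 N. Pads are 19 mm wide; open, the fingers measure 130 mm over their backs; the gripper's body (78 mm by 193 mm) begins 47 mm behind the grasp point.
Start: joints at [83.428, 20.546, 0.682, 0, -70.136, -16.507], TCP at [0.265, 0.621, 0.227] pointing down, gripper open.
Joint ranges: [-176.03, 176.03], [-82.01, 121.73], [-58.28, 71.71], [-173.87, 95.51], [-174.79, -0.11], [-173.66, 173.66]. Speed limits (degrees/s): [136.94, 136.94, 172.46, 180, 180, 180].

INTERFACE

Orientations are given as [roll, pitch, yaw] about the fixed x, y, z axes, in that order (R = Rz(yaw) Ry(pitch) Rx(roll)).
In Python, from plant import ctrl gives the robot as it stands. The module is installed in compiled form; this text tells all that it offers.
- The arm moves only by the tool send_rows, never from a script. Its argument "increments" is a list that holds one entry, the list of rows, each a list of 4 numbers: the shift along the world's x, y, z normalised to -1 to 1, where 1 is 0.2 m, then the turn about the world's z normalised to -1 to 1, where 1 is 1.5 rad. In form: [[[x, y, z, roll], ...]]. A call has 1 to 12 rows; each row is the pose to reach, as a shift and turn from the pose commanded when the call began; what a row does not reach only later rows make up. A row lasts 1/8 s, in which the tool goes at most 62.5 mm and 10.7 degrees, less where a joint would pass 70% of its speed; a pose out of reach is approached as far as the arm can. A call with a number of a shift or a turn outside -1 to 1 is refused whole. A call with a gripper value outside its range is refused whole. "jaw" is the opening, from 0 (shut) to 1 (fully open), set as the call begins (left out, the last holds). The fingers move at their own pace and stop on an object; the grip force is fixed at half the most. Time passes only in rows, so rows that repeat a pose let the fingers close. It gives the time, the measured TCP pose, the force, the opening and the grip force at its end, in the units of the state.
- ctrl.get_obs(): the state, without advancing time (a new reading comes with each control period).
- ctrl.snapshot(name): name is "scene" or "top"; returns the picture (400x640x3 uint8, red, green, blue); there is no depth.
- ctrl.calibration(name): a dict with "mtx" (3x3 intrinsics, pixels), "eye" and "attitude" of the camera in the world. Camera axes: x right, y up, looking along -z (the intrinsics and any distortion apply to the point x, -y, -z); pixel columns grow to the right and rows downward; lengths in m; the calibration is good to about 2 mm. A picture is of the moment at which its call begins. calibration takes no time and is no camera call.
- ctrl.close_job(): hands the job in; it is judged then, once.
Trained networks look in the newest picture that a camera, given by its name, has taken for a name from the list of things; names that differ only in an ending like _2 or _b are one class to them, and where a whole thing is asked for, a point or a joint stands for the part that bears it (a point fixed in the world has none). Each returns a list of dicts, best first, with "conf" (0 to 1); they miss things now and then, are a little off and sometimes report something else, mostly with a low value. They report only what shows in the picture. A call takes as long as a camera call. They do not tell look-alikes from the thing itself.
- ctrl.trace(thing, camera): "mask" (400x640 bool, what is visible of it) and "bbox" ([left, top, right, bottom] in pixels, round what is visible of it).
- ctrl.spot_point(thing, camera): "pixel" ([row, column] in pixels: a listed point, or the origin of a listed thing).
The state is a dict: "clock": time; "joint_pos": joint angles; "qvel": joint speeds; "tau": joint torques, N m; "tool_pos": TCP position; "orientation": TCP orientation; "force": force on the tool from outside, world axes, zero at the start; "moment": the same for the moment, N m; "opening": finger opening in m; "gripper_force": force on a finger pad.
Only numpy, scipy, OpenCV 4.12 (cv2) and the standard library are available. Lean on these libraries where they do the work, as an engineer would, in place of code of your own. Each camera call takes 0.05 s, during which the arm holds its last target. There are 200 camera calls.

TASK

The wiped plywood arm splints have to air-dry in a criss-cross tower on the round tray, where the bottom pair already lies. Lay two of the three loose long splints flat and square across that pair, centred, one towards each end of it with a clear gap between them; then lay the third on top over the middle, square across those two, so that every splint rests on both boards below. Do not shift the bottom pair, and leave the short splint where it lies on the table.

Things in the scene. Friction and masses are not known exactly. Their poses are not given: they have to be found in the camera images.
- tray: round stainless drying tray fixed to the table, 260 mm across with a rim 12 mm high; its flat inner floor is 4 mm above the table. Origin at the centre of its underside, at table height, z up. Its x axis is the direction in which the bottom pair of splints runs, and its y axis crosses them. The tower is to be centred on it
- base_left: sealed plywood arm splint, a plain straight board 160 x 44 x 18 mm with a dark strap slot near each end; origin at the board's centre, x along its length, z through its thickness. Bottom layer, already lying flat and loose on the tray floor, along the tray's x axis, centred about 55 mm to the +y side of the tray's centre; centre 13 mm and top 22 mm above the table
- base_right: sealed plywood arm splint, a plain straight board 160 x 44 x 18 mm with a dark strap slot near each end; origin at the board's centre, x along its length, z through its thickness. Bottom layer, the same about 55 mm to the -y side of the tray's centre, so that there is a gap of about 66 mm between the bottom pair
- splint_a: sealed plywood arm splint, a plain straight board 160 x 44 x 18 mm with a dark strap slot near each end; origin at the board's centre, x along its length, z through its thickness. Lies flat and loose on the table (centre 9 mm above it), 90 g or so; the three loose long splints are alike and may be used in any order
- splint_b: sealed plywood arm splint, a plain straight board 160 x 44 x 18 mm with a dark strap slot near each end; origin at the board's centre, x along its length, z through its thickness. Lies flat and loose on the table (centre 9 mm above it), 90 g or so; the three loose long splints are alike and may be used in any order
- splint_c: sealed plywood arm splint, a plain straight board 160 x 44 x 18 mm with a dark strap slot near each end; origin at the board's centre, x along its length, z through its thickness. Lies flat and loose on the table (centre 9 mm above it), 90 g or so; the three loose long splints are alike and may be used in any order
- short_splint: a shorter splint of the same plywood, 100 x 44 x 18 mm, lying loose and flat among the others on the table; origin at its centre, x along its length. Not part of the tower; stays where it is
Not all that is in view belongs to the job. What is shaped like the base_left but red is not meant. What is shaped like the splint_c but green is not meant.

How it is judged:
By the outcome, as a careful person would: the job done as asked, in the order asked, and still so for the second after the job is handed in, with the robot touching nothing.
It also fails if it takes over 72 s, if anything falls off the work surface, if the arm or the gripper's body presses on something with over 40 N, if the wrist force passes 120 N, or if a joint passes its speed limit or range.

## Working session

There is one attempt and no reset: what is moved stays moved. The work goes in short steps, Python scripts to look and compute and a tool call to move; the robot and the scene stay as the last step left them, time stands still between calls to the robot, and variables do not carry over. Pictures are saved under pics/ and viewed, at most 10 in all, crops included, and the job is handed in when it is done.

Besides the shell and the picture viewer there is one more tool, called as name(argument=value, ...) on one line, values as JSON. send_rows: Moves the arm, as the interface text tells. Its arguments: {"type":"object","properties":{"increments":{"type":"array"},"jaw":{"type":"number"}},"required":["increments"]}

```bash
mkdir -p pics; python3 - <<'E'
from plant import ctrl
import cv2
o=ctrl.get_obs();print({k:o[k] for k in('clock','tool_pos','orientation','opening','force')},ctrl.grasp_offset)
for n in('scene','top'):
    cv2.imwrite(f'pics/{n}0.png',ctrl.snapshot(n)[:,:,::-1]);print(ctrl.calibration(n))
E
```

```text
{'clock': 0.0, 'tool_pos': array([0.26441448, 0.62050415, 0.22563019]), 'orientation': array([ 1.79904343e+02, -9.27046573e-03, -2.30841703e+01]), 'opening': 0.08764140236485626, 'force': array([ 0.24803097,  0.05751056, -0.33336793])} 0.0188
{'mtx': array([[514.84778975,   0.        , 323.16444901],
       [  0.        , 514.84778975, 198.06349394],
       [  0.        ,   0.        ,   1.        ]]), 'eye': array([1.20001512, 0.63185432, 0.88094413]), 'attitude': array([ 49.96569442,  -1.07939097, 131.45739245])}
{'mtx': array([[373.43465565,   0.        , 315.95940059],
       [  0.        , 373.43465565, 198.06782024],
       [  0.        ,   0.        ,   1.        ]]), 'eye': array([ 0.1987869 , -0.04507427,  1.04139178]), 'attitude': array([ 1.26669599e+01, -9.16501841e-03, -8.41203444e+01])}
```

View pics/top0.png

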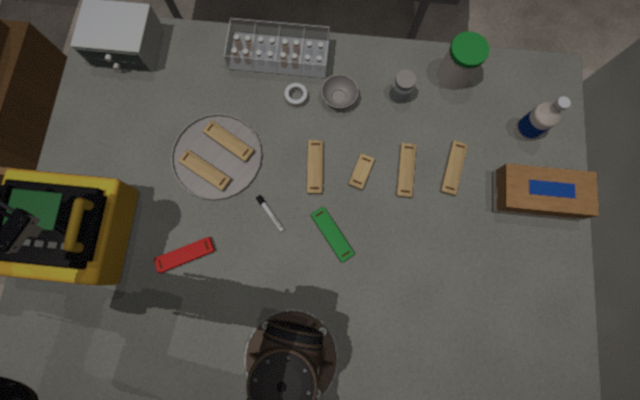

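View pics/scene0.png

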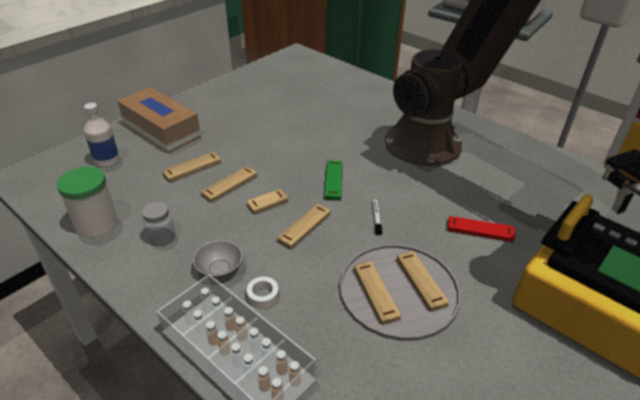

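```bash
cat > h.py <<'E'
import numpy as np,cv2
from plant import ctrl
from scipy.spatial.transform import Rotation as R
from scipy.optimize import minimize
def proj(P,n):
    c=ctrl.calibration(n);r=R.from_euler('xyz',c['attitude'],degrees=True).as_matrix()
    q=(np.atleast_2d(P)-c['eye'])@r; q=q*[1,-1,-1]
    u=q@c['mtx'].T; return u[:,:2]/u[:,2:]
def unproj(px,z,n):
    c=ctrl.calibration(n);r=R.from_euler('xyz',c['attitude'],degrees=True).as_matrix()
    d=r@(np.linalg.inv(c['mtx'])@[px[0],px[1],1]*np.array([1,-1,-1])); return c['eye']+d*(z-c['eye'][2])/d[2]
def wood(n,img=None):
    img=ctrl.snapshot(n) if img is None else img
    h=cv2.cvtColor(img,cv2.COLOR_RGB2HSV).astype(int)
    return ((h[...,0]>8)&(h[...,0]<28)&(h[...,1]>75)&(h[...,2]>70)).astype(np.uint8)
def blobs(n):
    cs,_=cv2.findContours(wood(n),cv2.RETR_EXTERNAL,cv2.CHAIN_APPROX_NONE)
    return [c for c in cs if 120<cv2.contourArea(c)<2500]
def outline(p,zc,L,n,W=.044,T=.018):
    x,y,a=p;a=np.radians(a)
    B=np.array([[i*L/2,j*W/2,k*T/2] for i in(-1,1) for j in(-1,1) for k in(-1,1)])
    w=B@R.from_euler('z',a).as_matrix().T+[x,y,zc]
    return cv2.convexHull(proj(w,n).astype(np.float32))
S=4
def fit(c,p0,zc,L,n):
    x,y,w,h=cv2.boundingRect(c);o=np.array([x-15,y-15]);sz=((h+30)*S,(w+30)*S)
    m=np.zeros((h+30,w+30),np.uint8);cv2.drawContours(m,[c-o],-1,1,-1)
    m=cv2.resize(m.astype(np.float32),sz[::-1],interpolation=cv2.INTER_LINEAR)
    def cost(q):
        r=np.zeros(sz,np.float32);k=outline(q*[.01,.01,10],zc,L,n)
        cv2.fillPoly(r,[np.round(((k-o)+.5)*S*16).astype(np.int32)],1,shift=4)
        return np.abs(r-m).sum()/m.sum()
    q0=np.array(p0)/[.01,.01,10]
    s=minimize(cost,q0,method='Nelder-Mead',options=dict(initial_simplex=[q0,q0+[.8,0,0],q0+[0,.8,0],q0+[0,0,.8]],xatol=.005,fatol=1e-4))
    return s.x*[.01,.01,10],s.fun
def auto(n,zc=.009,L=None,zcf=None):
    out=[]
    for c in blobs(n):
        rc=cv2.minAreaRect(c);b=cv2.boxPoints(rc)
        ctr=unproj(rc[0],zc,n)
        z=zcf(ctr) if zcf else zc
        e=sorted([(b[0],b[1],b[2]),(b[1],b[2],b[3])],key=lambda t:-np.linalg.norm(t[0]-t[1]))[0]
        d=unproj(e[0],z,n)-unproj(e[1],z,n);l=np.linalg.norm(d)
        LL=.16 if l>.135 else .1
        p,f=fit(c,[ctr[0],ctr[1],np.degrees(np.arctan2(d[1],d[0]))%180],z,LL,n)
        out.append((p,f,LL,l,rc[0]))
    return out
E
python3 - <<'E'
from h import *
import h
T=None
for n in('top','scene'):
    print(n)
    m=wood(n)
    zcf=lambda c:.013 if (c[1]>0.08 and c[1]<.4 and TR(c)) else .009
    t=unproj((217,157),.004,'top')
    TR=lambda c:np.hypot(*(c-t)[:2])<.13
    for p,f,L,l,px in sorted(auto(n,zcf=zcf),key=lambda a:a[0][1]):
        print(np.round(p,4),'cost',round(f,3),L,round(l,3),np.round(px))
    r=ctrl.trace('tray',n)
    for k in r[:1]:
        c=max(cv2.findContours(k['mask'].astype(np.uint8),0,2)[0],key=cv2.contourArea)
        hull=cv2.convexHull(c)[:,0]
        W=np.array([unproj(q,.012,n)[:2] for q in hull],np.float32)
        print('tray',k['conf'],cv2.minEnclosingCircle(W),cv2.fitEllipse(W))
E
```

```text
top
[  0.5607  -0.4077 168.2552] cost 0.15 0.16 0.162 [454. 168.]
[  0.5394  -0.2703 177.965 ] cost 0.108 0.16 0.162 [406. 170.]
[ 5.226000e-01 -1.424000e-01  1.636835e+02] cost 0.095 0.1 0.102 [361. 171.]
[ 0.5228 -0.008   5.1195] cost 0.076 0.16 0.16 [314. 166.]
[ 0.5758  0.2538 59.5417] cost 0.145 0.16 0.163 [228. 141.]
[ 0.4812  0.3087 62.3728] cost 0.129 0.16 0.161 [204. 169.]
[0.2839 0.6427 3.1525] cost 1.204 0.16 0.148 [ 73. 224.]
[ 0.8255  0.9674 12.2402] cost 0.87 0.16 0.303 [12. 64.]
tray 0.85 ((0.5255553126335144, 0.2813151478767395), 0.13314774632453918) ((0.525003969669342, 0.28157177567481995), (0.25760048627853394, 0.26463815569877625), 126.60050964355469)
scene
[  0.5579  -0.41   170.0963] cost 0.193 0.16 0.17 [191. 166.]
[  0.5343  -0.2738 179.8323] cost 0.178 0.16 0.177 [229. 183.]
[ 5.177000e-01 -1.446000e-01  1.646535e+02] cost 0.17 0.1 0.11 [267. 201.]
[ 0.5196 -0.0099  5.4133] cost 0.168 0.16 0.178 [304. 225.]
[ 0.5691  0.2494 57.9984] cost 0.175 0.16 0.175 [377. 292.]
[ 0.4765  0.3053 59.5962] cost 0.216 0.16 0.178 [423. 280.]
[-0.4735  0.4721  6.3591] cost 0.374 0.16 0.231 [634. 140.]
[0.0205 0.48   7.3261] cost 0.648 0.16 0.221 [575. 216.]
tray 0.68 ((0.529256284236908, 0.2826543152332306), 0.13445834815502167) ((0.5295864939689636, 0.2832915186882019), (0.2576080560684204, 0.2680768370628357), 119.0365219116211)
```

send_rows(increments=[[[0,0,0.25,0],[0.1,-0.2,0.5,0],[0.2,-0.5,0.5,0.1],[0.3,-0.8,0.5,0.2],[0.4,-1,0.5,0.329],[0.4,-1,0.5,0.329]]], jaw=1)

```text
clock: 1.15
tool_pos: [0.3456, 0.4184, 0.3279]
orientation: [-179.9, -0.1, 5.2]
force: [0.4, 0.5, 0.2]
opening: 0.0874
gripper_force: 0.0
```

send_rows(increments=[[[0.15,-0.25,0,0],[0.3,-0.5,0,0],[0.4,-0.75,0,0],[0.5,-1,0,0],[0.5,-1,0,0]]])

```text
clock: 1.78
tool_pos: [0.4455, 0.2189, 0.3268]
orientation: [-180.0, -0.0, 4.9]
force: [0.3, 1.2, -0.2]
opening: 0.0876
gripper_force: 0.0
```

send_rows(increments=[[[0.1,-0.25,-0.2,0],[0.2,-0.5,-0.4,0],[0.3,-0.75,-0.6,0],[0.3825,-1,-0.8,0],[0.3825,-1,-0.8,0],[0.3825,-1,-0.8,0]]])

```text
clock: 2.52
tool_pos: [0.5213, 0.021, 0.1658]
orientation: [180.0, 0.1, 5.1]
force: [0.5, 0.3, -0.2]
opening: 0.0877
gripper_force: 0.0
```

send_rows(increments=[[[0,-0.15,-0.2,0],[0,-0.15,-0.4,0],[0,-0.15,-0.6,0],[0,-0.15,-0.72,0],[0,-0.15,-0.82,0],[0,-0.15,-0.82,0]]])

```text
clock: 3.28
tool_pos: [0.5212, -0.0076, 0.0023]
orientation: [180.0, 0.1, 5.3]
force: [0.8, 0.7, 0.5]
opening: 0.0878
gripper_force: 0.0
```

send_rows(increments=[[[0,0,0,0],[0,0,0,0],[0,0,0,0],[0,0,0,0],[0,0,0,0],[0,0,0,0],[0,0,0,0],[0,0,0,0]]], jaw=0.3)

```text
clock: 4.28
tool_pos: [0.5212, -0.0091, 0.0027]
orientation: [180.0, -0.0, 5.2]
force: [-1.5, -0.3, 4.5]
opening: 0.0441
gripper_force: 30.0
```

send_rows(increments=[[[0,0,0.1,0],[0,0,0.3,0],[0,0,0.5,0],[0,0.2,0.6,-0.1],[0,0.4,0.6,-0.2],[0,0.6,0.6,-0.3],[0,0.8,0.6,-0.41],[0,1,0.6,-0.41],[0,1,0.6,-0.41]]])

```text
clock: 5.4
tool_pos: [0.521, 0.1933, 0.122]
orientation: [180.0, 0.0, -29.9]
force: [0.6, -0.4, -0.8]
opening: 0.0437
gripper_force: 30.0
```

send_rows(increments=[[[0.05,0.2,0,0],[0.1,0.4,0,0],[0.1475,0.6,0,0],[0.1475,0.66,0,0],[0.1475,0.66,0,0],[0.1475,0.66,0,0]]])

```text
clock: 6.15
tool_pos: [0.5502, 0.3216, 0.1224]
orientation: [180.0, 0.0, -30.1]
force: [-0.4, 0.1, -1.3]
opening: 0.0434
gripper_force: 30.0
```

```bash
python3 - <<'E'
from h import *
i=[cv2.resize(ctrl.snapshot('top')[70:270,100:400],(600,400)),cv2.resize(ctrl.snapshot('scene')[150:350,300:600],(600,400))]
cv2.imwrite('pics/c1.png',np.vstack(i)[:,:,::-1][::1][:600] if 0 else cv2.resize(np.vstack(i),(450,600))[:,:,::-1])
print(ctrl.get_obs()['tool_pos'])
E
```

```text
[0.550486   0.32176656 0.1227365 ]
```

View pics/c1.png

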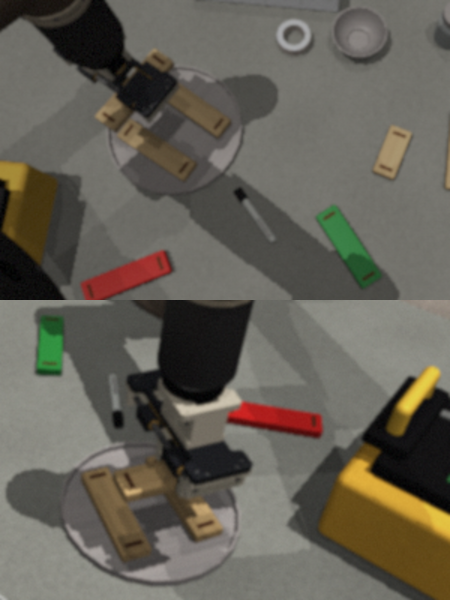

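send_rows(increments=[[[0,0,-0.15,0],[0,0,-0.3,0],[0,0,-0.4,0],[0,0,-0.45,0],[0,0,-0.47,0],[0,0,-0.487,0],[0,0,-0.487,0],[0,0,-0.487,0]]])

```text
clock: 7.25
tool_pos: [0.5508, 0.3232, 0.0257]
orientation: [-180.0, -0.0, -30.0]
force: [-0.1, 0.3, -1.3]
opening: 0.0436
gripper_force: 30.0
```

send_rows(increments=[[[0,0,0,0],[0,0,0,0],[0,0,0,0],[0,0,0,0],[0,0,0,0]]], jaw=0.7)

```text
clock: 7.88
tool_pos: [0.5506, 0.323, 0.0252]
orientation: [-180.0, -0.0, -30.0]
force: [0.3, 0.3, 0.0]
opening: 0.0614
gripper_force: 0.0
```

send_rows(increments=[[[0,0,0.1,0],[0,0,0.3,0],[0,0,0.5,0],[0,-0.3,0.6,0],[0,-0.6,0.6,0.1],[0,-0.8,0.6,0.2],[0,-1,0.6,0.3],[0,-1,0.6,0.3]]])

```text
clock: 8.88
tool_pos: [0.5502, 0.1206, 0.1454]
orientation: [180.0, 0.0, -4.3]
force: [0.8, -0.6, -0.6]
opening: 0.0612
gripper_force: 0.0
```

send_rows(increments=[[[0,-0.25,0,0],[0,-0.5,0,0],[0,-0.75,0,0.036],[0,-1,0,0.036],[0,-1,0,0.036]]], jaw=1)

```text
clock: 9.5
tool_pos: [0.5505, -0.0793, 0.145]
orientation: [180.0, 0.0, -1.4]
force: [0.4, 0.3, -0.6]
opening: 0.0874
gripper_force: 0.0
```

send_rows(increments=[[[-0.07,-0.25,0,0],[-0.07,-0.5,0,0],[-0.07,-0.75,0,0],[-0.07,-0.975,0,0],[-0.07,-0.975,0,0],[-0.07,-0.975,0,0]]])

```text
clock: 10.25
tool_pos: [0.5369, -0.2713, 0.1449]
orientation: [-180.0, 0.0, -1.2]
force: [-1.7, -0.1, -0.4]
opening: 0.0874
gripper_force: 0.0
```

```bash
python3 - <<'E'
from h import *
a=ctrl.snapshot('top');b=ctrl.snapshot('scene')
cv2.imwrite('pics/c2.png',np.hstack([cv2.resize(a[100:220,140:300],(400,300),interpolation=cv2.INTER_CUBIC),cv2.resize(b[220:360,320:480],(400,300),interpolation=cv2.INTER_CUBIC)])[:,:,::-1])
print(ctrl.get_obs()['tool_pos'])
# predicted slot-free outline overlays
E
```

```text
[ 0.53695488 -0.27076313  0.14516394]
```

View pics/c2.png

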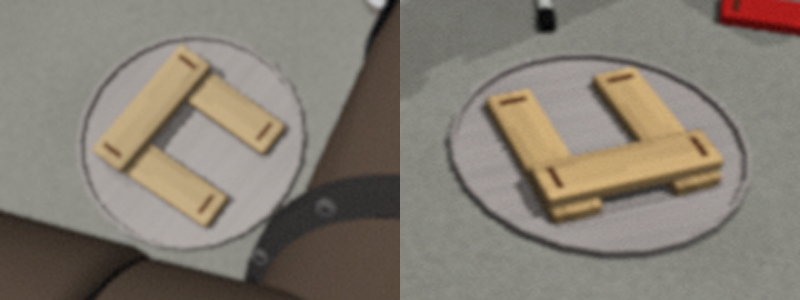

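```bash
python3 - <<'E'
from h import *
def an(s1,s2,b1,b2,n):
    P=[unproj(p,z,n)[:2] for p,z in((s1,.04),(s2,.04),(b1,.022),(b2,.022))]
    c=(P[0]+P[1])/2;m=(P[2]+P[3])/2;ang=lambda v:np.degrees(np.arctan2(v[1],v[0]))%180
    ex=np.array([.5,.866]);ey=np.array([-.866,.5])
    print(n,np.round(c,4),'base ends mid',np.round(m,4),'angle board',ang(P[0]-P[1]),'base cross',ang(P[2]-P[3]),'rel',(c-m)@ex,(c-m)@ey,'slot spacing',np.linalg.norm(P[0]-P[1]),np.linalg.norm(P[2]-P[3]))
t=lambda x,y:(140+x/2.5-.3,100+y/2.5-.3)
s=lambda x,y:(320+(x-400)/2.5-.3,220+y*140/300-.3)
an(t(112,150),t(188,61),t(205,205),t(265,131),'top')
an(s(556,178),s(704,146),s(513,100),s(620,77),'scene')
E
```

```text
top [0.5523 0.3232] base ends mid [0.4937 0.2206] angle board 149.50268665710828 base cross 149.8295151709771 rel 0.118121820910484 0.0005134810395207162 slot spacing 0.13344272476323768 0.10904929943039084
scene [0.549  0.3253] base ends mid [0.4916 0.2198] angle board 149.27013677154378 base cross 150.55709031414122 rel 0.1200489674275554 0.0029655231695668444 slot spacing 0.13554130032187184 0.1065493556956314
```

send_rows(increments=[[[0,0,-0.2,0],[0,0,-0.4,0],[0,0,-0.55,0],[0,0,-0.65,0],[0,0,-0.713,0],[0,0,-0.713,0]]])

```text
clock: 11.1
tool_pos: [0.5365, -0.2713, 0.0021]
orientation: [-180.0, 0.1, -1.1]
force: [-0.2, -0.4, 0.5]
opening: 0.0875
gripper_force: 0.0
```

send_rows(increments=[[[0,0,0,0],[0,0,0,0],[0,0,0,0],[0,0,0,0],[0,0,0,0],[0,0,0,0],[0,0,0,0],[0,0,0,0]]], jaw=0.3)

```text
clock: 12.1
tool_pos: [0.5366, -0.2721, 0.0027]
orientation: [180.0, -0.0, -1.2]
force: [-0.6, -0.6, 3.7]
opening: 0.0436
gripper_force: 30.0
```

send_rows(increments=[[[0,0,0.1,0],[0,0,0.3,0],[0,0,0.5,0],[0,0.2,0.6,0],[0,0.5,0.6,0],[0,0.75,0.6,0],[0,1,0.6,0],[0,1,0.6,0]]])

```text
clock: 13.1
tool_pos: [0.5366, -0.0692, 0.1226]
orientation: [-180.0, -0.0, -0.9]
force: [0.4, -0.1, -0.4]
opening: 0.0439
gripper_force: 30.0
```

send_rows(increments=[[[-0.05,0.25,0,-0.1],[-0.1,0.5,0,-0.2],[-0.15,0.75,0,-0.3],[-0.18,1,0,-0.3355],[-0.18,1,0,-0.3355]]])

```text
clock: 13.72
tool_pos: [0.5006, 0.1302, 0.1225]
orientation: [-180.0, -0.0, -29.8]
force: [-0.1, -0.8, 0.1]
opening: 0.0435
gripper_force: 30.0
```

send_rows(increments=[[[0,0.2,0,0],[0,0.4,0,0],[0,0.5435,0,0],[0,0.5435,-0.15,0],[0,0.5435,-0.3,0],[0,0.5435,-0.4,0],[0,0.5435,-0.45,0],[0,0.5435,-0.47,0],[0,0.5435,-0.487,0],[0,0.5435,-0.487,0],[0,0.5435,-0.487,0]]])

```text
clock: 15.1
tool_pos: [0.5008, 0.2369, 0.0257]
orientation: [-179.9, -0.0, -30.0]
force: [0.5, 0.5, -0.6]
opening: 0.0441
gripper_force: 30.0
```

send_rows(increments=[[[0,0,0,0],[0,0,0,0],[0,0,0,0],[0,0,0,0],[0,0,0,0]]], jaw=0.7)

```text
clock: 15.72
tool_pos: [0.5006, 0.2366, 0.0251]
orientation: [180.0, 0.0, -30.0]
force: [-0.1, -0.1, 0.2]
opening: 0.0613
gripper_force: 0.0
```

send_rows(increments=[[[0,0,0.1,0],[0,0,0.3,0],[0,0,0.5,0],[0,-0.3,0.6,0],[0,-0.6,0.6,0],[0,-0.8,0.6,0],[0,-1,0.6,0],[0,-1,0.6,0]]])

```text
clock: 16.73
tool_pos: [0.5001, 0.0345, 0.1452]
orientation: [180.0, 0.0, -30.2]
force: [-0.4, -0.6, -1.0]
opening: 0.061
gripper_force: 0.0
```

send_rows(increments=[[[0.05,-0.25,0,0.1],[0.1,-0.5,0,0.2],[0.15,-0.75,0,0.2235],[0.2,-1,0,0.2235],[0.2,-1,0,0.2235]]], jaw=1)

```text
clock: 17.35
tool_pos: [0.541, -0.1656, 0.1446]
orientation: [180.0, 0.0, -11.0]
force: [-0.4, 0.9, -0.3]
opening: 0.0876
gripper_force: 0.0
```

send_rows(increments=[[[0.05,-0.25,0,0],[0.09,-0.5,0,0],[0.09,-0.75,0,0],[0.09,-1,0,0],[0.09,-1.0,0,0],[0.09,-1.0,0,0]]])

```text
clock: 18.1
tool_pos: [0.5588, -0.3625, 0.1447]
orientation: [-180.0, 0.0, -10.8]
force: [-0.7, 0.7, -0.2]
opening: 0.0879
gripper_force: 0.0
```

```bash
python3 - <<'E'
from h import *
a=ctrl.snapshot('top');b=ctrl.snapshot('scene')
cv2.imwrite('pics/c3.png',np.hstack([cv2.resize(a[100:220,140:300],(400,300),interpolation=cv2.INTER_CUBIC),cv2.resize(b[220:360,320:480],(400,300),interpolation=cv2.INTER_CUBIC)])[:,:,::-1])
print(ctrl.get_obs()['tool_pos'])
E
```

```text
[ 0.55899521 -0.36192101  0.14521706]
```

View pics/c3.png

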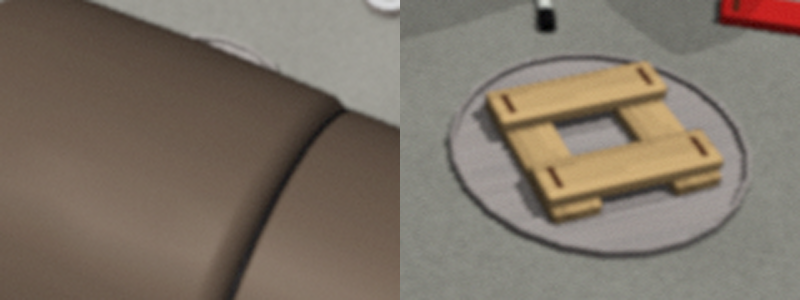

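```bash
python3 - <<'E'
from h import *
s=lambda x,y:(320+(x-400)/2.5-.3,220+y*140/300-.3)
P=[unproj(s(*p),.04,'scene')[:2] for p in((556,178),(704,146),(508,104),(645,76))]
c1=(P[0]+P[1])/2;c2=(P[2]+P[3])/2;d=c1-c2
print(c1,c2,np.linalg.norm(d),np.degrees(np.arctan2(d[1],d[0])),[np.degrees(np.arctan2(*(P[i]-P[i+1])[::-1]))%180 for i in(0,2)],d@[-.866,.5])
E
```

```text
[0.54902409 0.32526327] [0.50181402 0.23645887] 0.10057341716871769 62.00406147848542 [np.float64(149.27013677154378), np.float64(149.6925781129179)] 0.0035182858679146875
```

send_rows(increments=[[[0,-0.1,0,0],[0,-0.2285,-0.2,0],[0,-0.2285,-0.4,0],[0,-0.2285,-0.55,0],[0,-0.2285,-0.65,0],[0,-0.2285,-0.713,0],[0,-0.2285,-0.713,0]]])

```text
clock: 19.08
tool_pos: [0.5587, -0.409, 0.0022]
orientation: [180.0, 0.0, -10.8]
force: [-0.1, -1.0, 1.1]
opening: 0.0879
gripper_force: 0.0
```

send_rows(increments=[[[0,0,0,0],[0,0,0,0],[0,0,0,0],[0,0,0,0],[0,0,0,0],[0,0,0,0],[0,0,0,0],[0,0,0,0]]], jaw=0.3)

```text
clock: 20.08
tool_pos: [0.5586, -0.409, 0.0027]
orientation: [180.0, -0.0, -10.8]
force: [-0.2, 0.9, 2.2]
opening: 0.0439
gripper_force: 30.0
```

send_rows(increments=[[[0,0,0.1,0],[0,0,0.3,0],[0,0,0.5,0],[0,0.2,0.7,0],[0,0.5,0.7,0],[0,0.75,0.7,0],[0,1,0.7,0],[0,1,0.7,0]]])

```text
clock: 21.08
tool_pos: [0.559, -0.2062, 0.1443]
orientation: [-180.0, -0.1, -10.6]
force: [-0.2, -0.1, -0.3]
opening: 0.0437
gripper_force: 30.0
```

send_rows(increments=[[[0,0.25,0,0],[0,0.5,0,0],[0,0.75,0,0],[0,1,0,0],[0,1,0,0]]])

```text
clock: 21.7
tool_pos: [0.5592, -0.0067, 0.1437]
orientation: [-180.0, -0.1, -10.6]
force: [0.9, -0.4, -0.1]
opening: 0.0437
gripper_force: 30.0
```

send_rows(increments=[[[-0.05,0.25,0,0.1],[-0.1,0.5,0,0.2],[-0.15,0.75,0,0.3],[-0.165,1,0,0.42],[-0.165,1,0,0.54],[-0.165,1,0,0.66],[-0.165,1,0,0.76],[-0.165,1,0,0.824],[-0.165,1,0,0.824]]])

```text
clock: 22.82
tool_pos: [0.5261, 0.1902, 0.1431]
orientation: [180.0, -0.0, 59.9]
force: [-0.5, -0.6, -1.7]
opening: 0.0436
gripper_force: 30.0
```

send_rows(increments=[[[0,0.2,0,0],[0,0.4,0,0],[0,0.445,0,0],[0,0.445,-0.1,0],[0,0.445,-0.1,0],[0,0.445,-0.1,0]]])

```text
clock: 23.58
tool_pos: [0.526, 0.2794, 0.1232]
orientation: [180.0, -0.0, 60.0]
force: [1.0, -0.2, -0.6]
opening: 0.0438
gripper_force: 30.0
```

```bash
python3 - <<'E'
from h import *
a=ctrl.snapshot('top');b=ctrl.snapshot('scene')
cv2.imwrite('pics/c4.png',np.hstack([cv2.resize(a[100:220,140:300],(400,300),interpolation=cv2.INTER_CUBIC),cv2.resize(b[220:360,320:480],(400,300),interpolation=cv2.INTER_CUBIC)])[:,:,::-1])
E
```

```text
(no output)
```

View pics/c4.png

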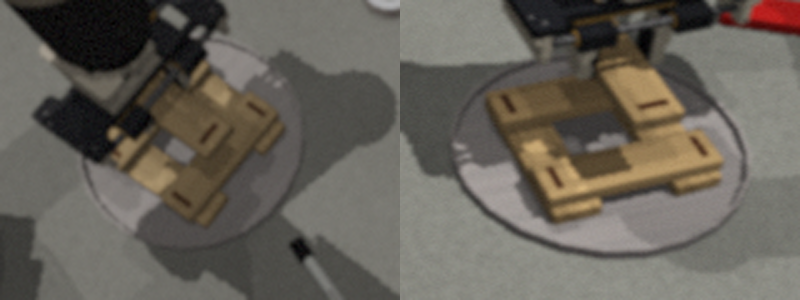

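The third splint hangs over the middle, parallel to the base pair (about (205,120) in the left crop). I'm lowering it now.

send_rows(increments=[[[0,0,-0.15,0],[0,0,-0.27,0],[0,0,-0.34,0],[0,0,-0.375,0],[0,0,-0.397,0],[0,0,-0.397,0],[0,0,-0.397,0]]])

```text
clock: 24.55
tool_pos: [0.5259, 0.2803, 0.0438]
orientation: [180.0, -0.1, 60.0]
force: [-0.2, -0.1, -1.7]
opening: 0.0436
gripper_force: 30.0
```

send_rows(increments=[[[0,0,0,0],[0,0,0,0],[0,0,0,0],[0,0,0,0],[0,0,0,0]]], jaw=0.7)

```text
clock: 25.18
tool_pos: [0.5256, 0.2799, 0.0431]
orientation: [180.0, 0.0, 60.0]
force: [-0.5, -0.2, 1.1]
opening: 0.0612
gripper_force: 0.0
```

send_rows(increments=[[[0,0,0.1,0],[0,0,0.3,0],[0,0,0.5,0],[0,0,0.7,0],[0,-0.2,0.9,0],[0,-0.5,0.9,0],[0,-0.75,0.9,0],[0,-1,0.9,0],[0,-1,0.9,0]]])

```text
clock: 26.3
tool_pos: [0.5252, 0.0772, 0.2235]
orientation: [180.0, -0.0, 59.8]
force: [-0.0, 0.8, -0.6]
opening: 0.0611
gripper_force: 0.0
```

send_rows(increments=[[[0,-0.25,0,0],[0,-0.5,0,0],[0,-0.75,0,0],[0,-1,0,0],[0,-1,0,0],[0,-1,0,0]]])

```text
clock: 27.05
tool_pos: [0.5258, -0.1197, 0.223]
orientation: [-180.0, -0.0, 60.0]
force: [-0.1, -0.7, -0.5]
opening: 0.0617
gripper_force: 0.0
```

```bash
python3 - <<'E'
from h import *
a=ctrl.snapshot('top');b=ctrl.snapshot('scene')
cv2.imwrite('pics/c5.png',np.hstack([cv2.resize(a[100:220,140:300],(400,300),interpolation=cv2.INTER_CUBIC),cv2.resize(b[220:360,320:480],(400,300),interpolation=cv2.INTER_CUBIC)])[:,:,::-1])
E
```

```text
(no output)
```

View pics/c5.png

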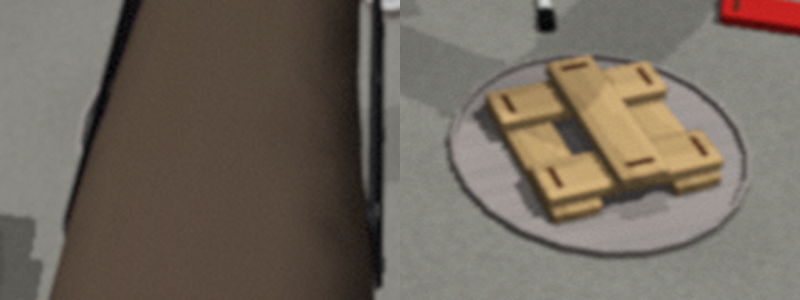

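The tower stands. The top splint's slots are at (576,66) and (638,161) in the right-hand crop. I'll check its centring, then hand in.

```bash
python3 - <<'E'
from h import *
s=lambda x,y:(320+(x-400)/2.5-.3,220+y*140/300-.3)
P=[unproj(s(*p),.058,'scene')[:2] for p in((576,66),(638,161))]
c=(P[0]+P[1])/2;d=P[1]-P[0]; m=np.array([.5254,.2809])
ang=np.degrees(np.arctan2(d[1],d[0]))
print(c,ang,(c-m)@[.5,.866],(c-m)@[-.866,.5])
if np.linalg.norm(c-m)<.008 and abs(ang%180-60)<4: print(ctrl.close_job())
E
```

```text
[0.52435375 0.27986134] 58.50871505713792 -0.0014226014168740575 0.00038672112842774253
the job is handed in; nothing more can be done
None
```

The tower is built as asked and handed in at about 27 s of the 72 s allowed: two splints lie across the bottom pair with about 56 mm between them, and the third lies on top over the middle, measured about 1.5 mm off centre and within about 2° of square; the short splint was not touched, and I saw no shift of the bottom pair in the pictures.

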